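# Free the plug gauge and draw it to its red band

## Task

On the bore-gauge fixture, take the red knob and slide the keeper carriage fully back against its end stop so that its fork clears the plug gauge, while the plug stays down in its bore. Then draw the plug gauge straight up by its black grip, without forcing it sideways, until the whole red band on its shank shows above the bore but the yellow band below it is still hidden inside, never pulling it right out. Finish while holding it still and upright there, with the carriage still at its stop, and leave everything else on the bench alone.

Things in the scene. Friction and masses are not known exactly. Their poses are not given: they have to be found in the camera images.
- fixture: fixed bore-gauge fixture: grey base plate 186x76x12 mm carrying an aluminium block 50x50 mm, top 64 mm above the worktop, with the vertical bore. Origin: on the worktop under the bore axis. Its +x runs level along the guide rods from the bore towards the carriage and the end stop; z up. The base reaches from x = -40 to x = 146 mm
- bore_mouth (a point): centre of the bore's mouth, on the block's top face, 64 mm above the worktop. The bore is round, 21 mm diameter, 52 mm deep
- slide_end (a point): where keeper_grip arrives when the carriage touches its end stop: 105 mm along the fixture's +x from the bore axis, 110 mm above the worktop
- keeper (a joint): travel of the keeper carriage along the fixture's +x, m: 0 = fork fully over the plug's flange, 0.045 = against the end stop. Starts in 0 to 0.012, slides against about 3 N of friction, stays where left. The fork (steel tines 75 to 80 mm above the worktop, 18 mm slot round the plug's neck) lets the plug rise only 3 mm while it covers the flange
- keeper_grip (a point): middle of the carriage's upright red knob: 18 mm diameter, 94 to 128 mm above the worktop, this point at 110 mm and 60 mm + joint value along +x from the bore axis. Under it a 12 mm stem and the carriage (46 mm along the slide, 60 mm wide, top 80 mm above the worktop)
- plug_gauge: loose plug gauge, about 0.2 kg, upright in the bore. Origin: centre of its foot, at the start on the bore's floor 12 mm above the worktop; z up along it. Shank 20 mm diameter to 54 mm above the foot; yellow band at 2 to 8 mm, red band at 18 to 28 mm; flange 34 mm diameter at 54 to 60 mm. Red band fully out when raised 34 mm, yellow shows from 44 mm, foot out at 52 mm
- plug_grip (a point): middle of the plug gauge's black grip (22 mm diameter, 72 to 116 mm above the foot), 96 mm above the foot, 108 mm above the worktop at the start; a 12 mm neck joins grip and flange
- mug_1: white mug with green dots, 78x114x93 mm; loose bystander, origin at its underside; leave it alone
- wash_bottle: white wash bottle with red cap, 171 mm tall; loose bystander, origin at its underside; leave it alone
- slide_box: wooden box 63x91x36 mm; loose bystander, origin at its underside; leave it alone
- test_block_hard: round steel block, 60 mm across, 14 mm high; loose bystander, origin at its underside; leave it alone
- specimen_1: dark red mounted specimen, 30 mm across, 16 mm high; loose bystander, origin at its underside; leave it alone
- specimen_2: green mounted specimen, 30 mm across, 18 mm high; loose bystander, origin at its underside; leave it alone
- specimen_4: brown mounted specimen, 30 mm across, 16 mm high; loose bystander, origin at its underside; leave it alone
- bottle_oil: dropper bottle, 35 mm across, 100 mm tall; loose bystander, origin at its underside; leave it alone
- putty_tin: flat tin with green lid, 66 mm across, 34 mm high; loose bystander, origin at its underside; leave it alone
- tweezers: steel tweezers, 128 mm long, 8 mm high; loose bystander, origin at its underside; leave it alone
Things that resemble listed ones, but are neither listed nor needed, are in the scene too. What is shaped like the plug_gauge but green is not meant.

How it is judged:
On the way, in this order (a step that is already met when the one before it is completed fails the run):
1. the carriage stands at its end stop with the plug gauge still down in its bore (value of joint keeper above 0.041 m and z of plug_gauge in the frame of fixture below 0.018 m), for 0.2 s.
2. the fingers hold the plug gauge, drawn up to the red band, upright in the bore (contact force between the fingers and plug_gauge above 2 N and z of plug_gauge in the frame of fixture between 0.045 and 0.057 m and horizontal distance between plug_gauge and bore_mouth below 0.004 m and angle between plug_gauge's own z axis and vertical below 0.09 rad), for 0.3 s.
At the end, for the whole second after the job is handed in: Fingers still hold the plug gauge (over 2 N), raised 33 to 45 mm from the bore floor, within 4 mm of the bore axis and 0.09 rad of vertical, at rest (under 0.01 m/s), under 20 N against the fixture; carriage within 4 mm of its stop (all of step 2 and value of joint keeper above 0.041 m and contact force between plug_gauge and fixture below 20 N and linear speed of plug_gauge below 0.01 m/s); the arm keeps its last pose, push and grip.
It fails at once if the plug gauge is pulled right out of the bore (raised more than 51 mm) (z of plug_gauge in the frame of fixture above 0.063 m).
It fails at once if a bystander is moved (20 to 30 mm) (distance of any of mug_1, wash_bottle, slide_box from where it was at the start of the episode above 0.03 m or distance of any of test_block_hard, specimen_1, specimen_2, specimen_4, bottle_oil from where it was at the start of the episode above 0.02 m or distance of any of putty_tin, tweezers from where it was at the start of the episode above 0.025 m).
It also fails if it takes over 45 s, if anything falls off the work surface, if the arm or the gripper's body presses on something with over 40 N, if the wrist force passes 120 N, or if a joint passes its speed limit or range.

## Robot

A 6-joint arm with a two-finger parallel gripper is mounted at the origin on the work surface; the furniture and walls round the work are solid. World frame = base frame: x ahead of the robot, y to its left, z up, the work surface at z = 0. Lengths are in m, angles in rad, forces in N, time in s.
With the tool pointing down it reaches from about 0.275 to 0.825 m from the base axis. Payload 4.9 kg.
Tool frame: the origin (TCP) lies where the fingers leave the gripper's body, on its centre line; the fingertips stand 73 mm ahead of it and the grasp point (between the pads) lies 54 mm ahead of it (manip.tcp_to_grasp is the z of the grasp point in the tool frame, in m); z points along the fingers, y is the direction in which the jaws open and shut (so a half turn about z gives the same grasp; the last joint's range is limited). The gripper opens to 85 mm and grips with 20 to 120 N. Pads are 22 mm wide; open, the fingers measure 114 mm over their backs; the gripper's body (76 mm by 85 mm) begins 54 mm behind the grasp point. The pads swing forward as they close: fully open they stand 13 mm farther back than shut.
Start: joints at [1.214, 0.326, -0.193, 1.052, 0, 1.437], TCP at [0.122, 0.536, 0.304] pointing down, gripper open.
Joint ranges: [-2.65, 2.65], [-0.97, 1.79], [-1.3, 1.35], [-1.93, 2.1], [-1.47, 1.37], [-3.14, 3.14]. Speed limits (rad/s): [2.57, 2.57, 3.14, 3.14, 3.14, 3.14].

## Interface

Orientations are given as a 3x3 rotation matrix whose columns are the frame's x, y, z axes.
In Python, from rig import get_state, optics, job, manip gives the robot as it stands.
- The arm moves only by the tool jog_arm, never from a script. Its argument "motion" is text: rows parted by semicolons, each of 5 numbers parted by spaces: the shift along the world's x, y, z normalised to -1 to 1, where 1 is 0.02 m, then the turn about the world's z normalised to -1 to 1, where 1 is 0.15 rad, then the opening in per cent of the stroke, from 0 (shut) to 100 (fully open). A call has exactly 10 rows; each row shifts and turns the commanded pose from where the row before left it; what a row does not reach is not made up. A row lasts 1/8 s, in which the tool goes at most 62.5 mm and 10.7 degrees, less where a joint would pass 70% of its speed; a pose out of reach is approached as far as the arm can. A call with a number of a shift or a turn outside -1 to 1 is refused whole. A call with a gripper value outside its range is refused whole. The fingers move at their own pace and stop on an object; the grip force is fixed at half the most. Time passes only in rows, so rows that do not move let the fingers close, or fill a call up. It gives the time, the measured TCP pose, the force and the opening at its end, in the units of the state.
- get_state(): the state, without advancing time (a new reading comes with each control period).
- optics.capture(name): name is "side" or "top" or "wrist"; returns the picture (480x640x3 uint8, red, green, blue); there is no depth.
- optics.get_calibration(name): a dict with "intrinsics" (3x3 intrinsics, pixels), "eye" and "rotation" of the camera in the world. Camera axes: x right, y down, z forward; pixel columns grow to the right and rows downward; lengths in m; the calibration is good to about 2 mm. A picture is of the moment at which its call begins: read the wrist's pose just before it. get_calibration takes no time and is no camera call; for the wrist camera it gives the pose at the moment of the call.
- job.sign_off(): hands the job in, once; it reports no verdict.
The state is a dict: "t": time; "joint_positions": joint angles; "joint_velocities": joint speeds; "joint_efforts": joint torques, N m; "eef_pos": TCP position; "tcp_rot": TCP orientation; "force": force on the tool from outside, world axes, zero at the start; "moment": the same for the moment, N m; "opening": finger opening in m.
Only numpy, scipy, OpenCV 4.12 (cv2) and the standard library are available. Lean on these libraries where they do the work, as an engineer would, in place of code of your own. Each camera call takes 0.05 s, during which the arm holds its last target.

## Working session

There is one attempt and no reset: what is moved stays moved. The work goes in short steps, Python scripts to look and compute and a tool call to move; the robot and the scene stay as the last step left them, time stands still between calls to the robot, and variables do not carry over. Pictures are saved under pics/ and viewed, and the job is handed in when it is done.

Besides the shell and the picture viewer there is one more tool, called after "Call:" as a command line: name --argument value ..., lists and objects as JSON in quotes. jog_arm: Moves the arm, as the interface text tells. Scaled input: -1 to 1 covers 0.02 m each way for a shift and 0.15 rad each way for a turn. Its arguments: {"type":"object","properties":{"motion":{"type":"string"}},"required":["motion"]}

```bash
mkdir -p pics; ls; python3 - <<'E'
from rig import get_state, optics, job, manip
import cv2
s=get_state();print(s['t'],s['eef_pos'],s['tcp_rot'],s['opening'],manip.tcp_to_grasp)
for n in("side","top"):
    im=optics.capture(n);cv2.imwrite(f"pics/{n}0.png",im[:,:,::-1]);print(n,optics.get_calibration(n))
E
```

```text
pics
0.0 [0.12134351 0.53596908 0.30308923] [[-9.75288017e-01  2.20936441e-01 -6.11054230e-04]
 [ 2.20937166e-01  9.75286639e-01 -1.65557670e-03]
 [ 2.30175801e-04 -1.74966871e-03 -9.99998443e-01]] 0.08503946248739715 0.0539
side {'intrinsics': array([[586.46863327,   0.        , 310.67907436],
       [  0.        , 586.46863327, 232.27346085],
       [  0.        ,   0.        ,   1.        ]]), 'eye': array([-0.57984499, -0.45886276,  1.05545138]), 'rotation': array([[ 0.38789265, -0.60340337,  0.69673788],
       [-0.92163797, -0.26300627,  0.28532642],
       [ 0.0110795 , -0.7528161 , -0.65813765]])}
top {'intrinsics': array([[525.48422247,   0.        , 328.54408197],
       [  0.        , 525.48422247, 244.26136998],
       [  0.        ,   0.        ,   1.        ]]), 'eye': array([ 0.33671089, -0.02860143,  1.54132268]), 'rotation': array([[ 0.02235155, -0.99667325,  0.07837629],
       [-0.99942318, -0.02428039, -0.02374395],
       [ 0.02556797, -0.07780036, -0.99664105]])}
```

View pics/side0.png

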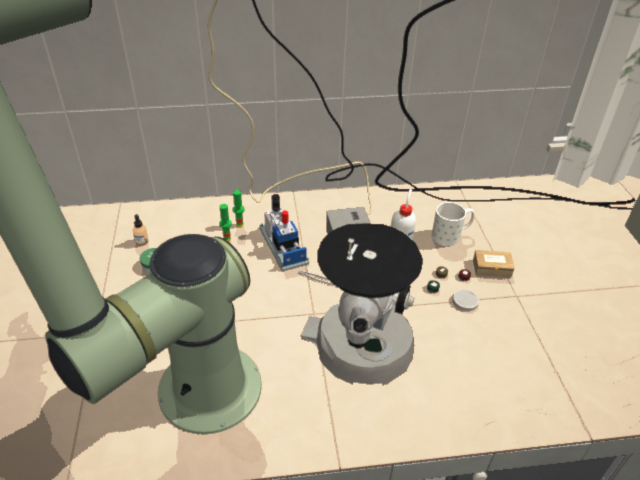

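View pics/top0.png

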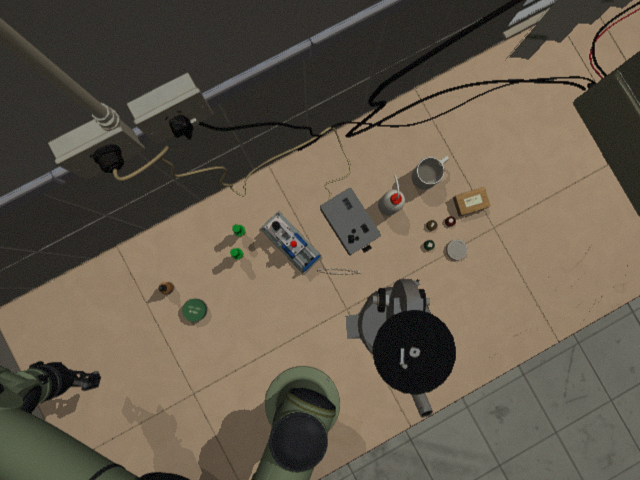

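The fixture is at top image (290,242). Its black grip is near (276,225) and the red knob near (294,244). In the side view they are near (276,203) and (285,216). I'll measure them more closely.

```bash
cat > h.py <<'E'
import numpy as np,cv2
from rig import optics
def ray(c,u,v):
    d=c['rotation']@np.linalg.inv(c['intrinsics'])@np.array([u,v,1.]);return c['eye'],d/np.linalg.norm(d)
def plane(c,u,v,z):
    e,d=ray(c,u,v);return e+d*(z-e[2])/d[2]
def proj(c,p):
    q=c['intrinsics']@(c['rotation'].T@(np.array(p)-c['eye']));return q[:2]/q[2]
def tri(c1,p1,c2,p2):
    e1,d1=ray(c1,*p1);e2,d2=ray(c2,*p2)
    s=np.linalg.lstsq(np.c_[d1,-d2],e2-e1,rcond=None)[0]
    a,b=e1+s[0]*d1,e2+s[1]*d2;return (a+b)/2,np.linalg.norm(a-b)
E
python3 - <<'E'
from h import *
for n,(x,y) in(("side",(250,180)),("top",(245,200))):
    im=cv2.imread(f"pics/{n}0.png");c=im[y:y+95,x:x+90]
    cv2.imwrite(f"pics/{n}0c.png",cv2.resize(c,None,fx=6,fy=6,interpolation=cv2.INTER_CUBIC))
    hsv=cv2.cvtColor(c,cv2.COLOR_BGR2HSV)
    m=((hsv[...,0]<8)|(hsv[...,0]>172))&(hsv[...,1]>150)&(hsv[...,2]>90)
    k,l,st,ce=cv2.connectedComponentsWithStats(m.astype('uint8'))
    for i in range(1,k): print(n,'red',st[i]+np.array([x,y,0,0,0]),ce[i]+[x,y])
    m=hsv[...,2]<45
    k,l,st,ce=cv2.connectedComponentsWithStats(m.astype('uint8'))
    for i in range(1,k):
        if st[i][4]>15: print(n,'blk',st[i]+np.array([x,y,0,0,0]),ce[i]+[x,y])
E
```

```text
side red [282 211   6  13  69] [284.53623188 216.62318841]
side blk [273 195   6  16  74] [275.21621622 202.58108108]
side blk [319 229  21  46 785] [330.38853503 253.53121019]
side blk [273 234  25  16 137] [283.75182482 242.89781022]
top red [291 241   6   6  29] [293.27586207 243.4137931 ]
top blk [272 222   8   9  49] [275.63265306 225.53061224]
top blk [282 247  12  12  20] [287.3  252.85]
```

```bash
python3 -c "
import cv2,numpy as np
a=cv2.imread('pics/side0c.png');b=cv2.imread('pics/top0c.png');o=np.hstack([a,b]);cv2.imwrite('pics/c0.png',cv2.resize(o,(800,int(800*o.shape[0]/o.shape[1]))))"
```

```text
(no output)
```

View pics/c0.png

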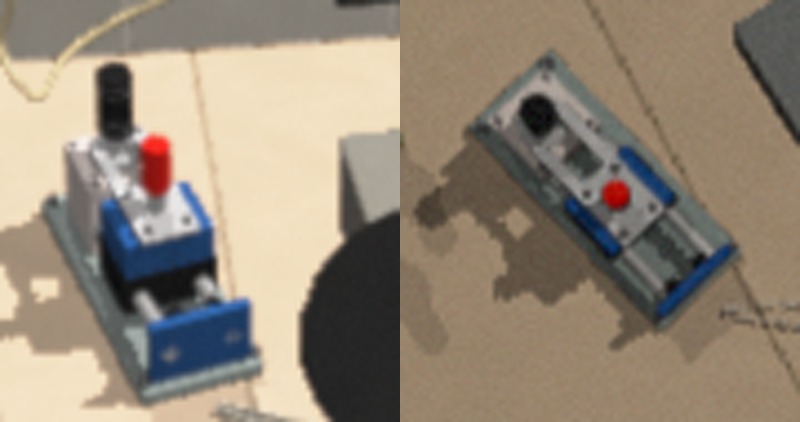

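```bash
python3 - <<'E'
from h import *
s=optics.get_calibration("side");t=optics.get_calibration("top")
g=plane(t,275.6,225.4,.126);r=plane(t,293.4,243.4,.126)
print('top grip',g,'knob',r,np.linalg.norm(g-r),np.degrees(np.arctan2(*(r-g)[[1,0]])))
g2=plane(s,275.2,202.8,.106);r2=plane(s,284.6,216.8,.112)
print('side grip',g2,'knob',r2,np.linalg.norm((g2-r2)[:2]),np.degrees(np.arctan2(*(r2-g2)[[1,0]])))
c=[plane(t,u,v,.012) for u,v in((279.2,211.3),(260.8,228.8),(303.5,273.1),(321,256.3))]
for a in c: print(a)
c=np.array(c);print([np.linalg.norm(c[i]-c[i-1]) for i in range(4)])
ax=(c[2]+c[3]-c[0]-c[1])/2;ax/=np.linalg.norm(ax);print('axis deg',np.degrees(np.arctan2(ax[1],ax[0])))
b=(c[0]+c[1])/2+.04*ax;print('bore',b, 'slide_end',b+.105*ax)
print(tri(t,(275.6,225.4),s,(275.2,196)),tri(t,(293.4,243.4),s,(284.6,212)))
E
```

```text
top grip [0.49565124 0.08193757 0.126     ] knob [0.44803295 0.03255956 0.126     ] 0.06859802192953228 -133.96064733828547
side grip [0.49593276 0.08285057 0.106     ] knob [0.44726495 0.03334137 0.112     ] 0.06942417616919003 -134.5089734284151
[0.5502189  0.08158265 0.012     ]
[0.49739239 0.1336031  0.012     ]
[0.37122074 0.00581931 0.012     ]
[ 0.42126544 -0.04383975  0.012     ]
[np.float64(0.1798882235749683), np.float64(0.07414019092609543), np.float64(0.17957722514515803), np.float64(0.07050173396043667)]
axis deg -135.21628588583638
bore [0.4954148  0.07941557 0.012     ] slide_end [0.42088885 0.00545016 0.012     ]
(array([0.49527386, 0.08174101, 0.12914976]), np.float64(0.00010959630132009683)) (array([0.44776136, 0.03284351, 0.12738572]), np.float64(0.0007606550364580836))
```

Call:
jog_arm --motion "0.54 -0.84 -0.05 0.23 100;0.54 -0.84 -0.05 0.23 100;0.54 -0.84 -0.05 0.23 100;0.54 -0.84 -0.05 0.23 100;0.54 -0.84 -0.05 0.23 100;0.54 -0.84 -0.05 0.23 100;0.54 -0.84 -0.05 0.23 100;0.54 -0.84 -0.05 0.23 100;0.54 -0.84 -0.05 0.23 100;0.54 -0.84 -0.05 0.23 100"

```text
t: 1.35
eef_pos: [0.2296, 0.3677, 0.2936]
tcp_rot: [[-0.992, -0.123, -0.0], [-0.123, 0.992, -0.001], [0.001, -0.0, -1.0]]
force: [0.5, -0.0, 0.1]
opening: 0.0854
```

Call:
jog_arm --motion "0.54 -0.84 -0.05 0.23 100;0.54 -0.84 -0.05 0.23 100;0.54 -0.84 -0.05 0.23 100;0.54 -0.84 -0.05 0.23 100;0.54 -0.84 -0.05 0.23 100;0.54 -0.84 -0.05 0.23 100;0.54 -0.84 -0.05 0.23 100;0.54 -0.84 -0.05 0.23 100;0.54 -0.84 -0.05 0.23 100;0.54 -0.84 -0.05 0.23 100"

```text
t: 2.6
eef_pos: [0.3376, 0.1998, 0.2836]
tcp_rot: [[-0.892, -0.451, -0.001], [-0.451, 0.892, -0.0], [0.001, 0.0, -1.0]]
force: [0.7, -0.1, -0.4]
opening: 0.0855
```

Call:
jog_arm --motion "0.54 -0.84 -0.05 0.23 70;0.54 -0.84 -0.05 0.23 70;0.54 -0.84 -0.05 0.23 70;0.54 -0.84 -0.05 0.23 70;0.54 -0.84 -0.05 0.23 70;0.54 -0.84 -0.05 0.23 70;0.54 -0.84 -0.05 0.23 70;0.54 -0.84 -0.05 0.23 70;0.54 -0.84 -0.05 0.23 70;0 0 0 0 70"

```text
t: 3.85
eef_pos: [0.435, 0.0485, 0.2745]
tcp_rot: [[-0.714, -0.7, -0.001], [-0.7, 0.714, 0.0], [0.0, 0.0, -1.0]]
force: [-0.8, 0.5, -0.2]
opening: 0.0597
```

```bash
python3 - <<'E'
from h import *
from rig import get_state
s=get_state();print(s['t'],s['eef_pos'],s['tcp_rot'],s['opening'],s['joint_positions'])
w=optics.get_calibration("wrist");print(w)
im=optics.capture("wrist")[:,:,::-1];cv2.imwrite("pics/w1.png",im)
print('pred grip,knob top',proj(w,[.4957,.0824,.128]),proj(w,[.4477,.033,.128]))
E
```

```text
3.85 [0.43500263 0.04852589 0.27454392] [[-7.14124398e-01 -7.00018625e-01 -5.18907221e-04]
 [-7.00018755e-01  7.14124450e-01  1.08051516e-04]
 [ 2.94926260e-04  4.40407011e-04 -9.99999860e-01]] 0.05972872881349691 [-5.79019192e-02  1.44051517e-01 -5.13016883e-01  9.14252217e-01
  7.78415002e-05 -8.33325677e-01]
{'intrinsics': array([[421.50473705,   0.        , 320.19848577],
       [  0.        , 421.50473705, 237.42580231],
       [  0.        ,   0.        ,   1.        ]]), 'eye': array([ 0.38365369, -0.00180047,  0.3442406 ]), 'rotation': array([[-7.00018689e-01,  6.84898906e-01,  2.02206142e-01],
       [ 7.14124445e-01,  6.71502959e-01,  1.97762617e-01],
       [-3.34622934e-04,  2.82837877e-01, -9.59167672e-01]])}
pred grip,knob top [289.04930282 360.63883869] [283.26942088 248.69003398]
```

View pics/w1.png

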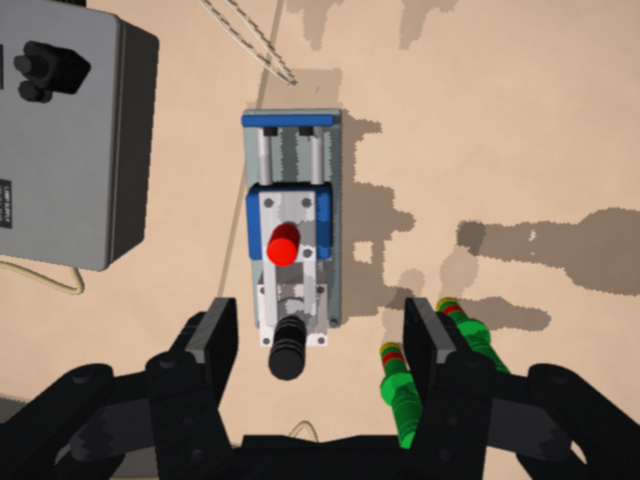

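The wrist view shows the knob top near (282,250) and the grip top near (287,365), close to the prediction. I'll refine both, along with the slide axis.

```bash
cat > wm.py <<'E'
from h import *
def meas(w,im):
    hsv=cv2.cvtColor(im,cv2.COLOR_BGR2HSV)
    m=(((hsv[...,0]<8)|(hsv[...,0]>172))&(hsv[...,1]>150)&(hsv[...,2]>90)).astype('uint8');m[:,360:]=0
    k,l,st,ce=cv2.connectedComponentsWithStats(m);i=1+st[1:,4].argmax();print('red',st[i],ce[i])
    m=(hsv[...,2]<60).astype('uint8');m[:,:250]=0;m[:,330:]=0;m[:280]=0;m[400:]=0
    k,l,st,ce=cv2.connectedComponentsWithStats(m);i=1+st[1:,4].argmax();print('blk',st[i],ce[i])
E
python3 - <<'E'
from wm import *
w=None
im=cv2.imread("pics/w1.png");meas(w,im)
cv2.imwrite("pics/w1c.png",cv2.resize(im[90:390,220:370],None,fx=3,fy=2,interpolation=cv2.INTER_CUBIC)[:600])
c=im[100:390,220:370];cv2.imwrite("pics/w1c.png",cv2.resize(c,None,fx=2,fy=2,interpolation=cv2.INTER_CUBIC))
E
```

```text
red [267 224  30  43 884] [281.43665158 247.32239819]
blk [ 270  316   36   64 1822] [288.24753019 347.99012075]
```

View pics/w1c.png

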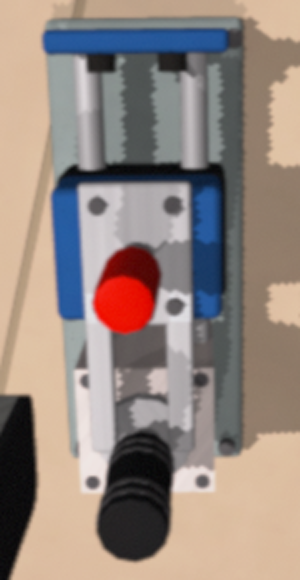

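```bash
python3 - <<'E'
from h import *
w=optics.get_calibration("wrist")
f=lambda a,b,z:plane(w,a/2+220,b/2+100,z)
k=f(125.5,305,.128);g=f(134,527,.128);print('knob',k,'grip',g,np.linalg.norm(k-g),np.degrees(np.arctan2(*(k-g)[[1,0]])))
B=[f(75,368,.064),f(215,368,.064),f(213,490,.064),f(80,492,.064)]
print('block',np.mean(B,0),[np.linalg.norm(B[i]-B[i-1]) for i in range(4)])
C=[f(48,22,.012),f(242,18,.012),f(240,455,.012),f(72,452,.012)]
print('base',[np.linalg.norm(C[i]-C[i-1]) for i in range(4)])
for a,b in((2,1),(3,0)): d=C[b]-C[a];print(np.degrees(np.arctan2(d[1],d[0])))
for a,b in((2,1),(3,0)): d=B[b]-B[a];print(np.degrees(np.arctan2(d[1],d[0])))
d=f(145,32,.03)-f(144,300,.08)
E
```

```text
knob [0.4488383  0.03489189 0.128     ] grip [0.49725237 0.08349238 0.128     ] 0.06859977426085723 -134.88990351206962
block [0.4986311  0.08408956 0.064     ] [np.float64(0.05011172927754185), np.float64(0.05015037733061977), np.float64(0.04927067406281709), np.float64(0.04988111448029818)]
base [np.float64(0.18039678956911348), np.float64(0.07322747116426988), np.float64(0.18331732748707402), np.float64(0.07361514724467273)]
-135.00785504588742
-135.12233280038458
-136.1240786314057
-135.79824840356414
```

Call:
jog_arm --motion "0.22 -0.24 -0.5 0.07 60;0.22 -0.24 -0.5 0 60;0.22 -0.24 -0.5 0 60;0 0 -0.64 0 60;0 0 -0.64 0 60;0 0 -0.64 0 60;0 0 -0.64 0 60;0 0 -0.64 0 60;0 0 -0.62 0 60;0 0 0 0 60"

```text
t: 5.15
eef_pos: [0.4472, 0.0349, 0.1675]
tcp_rot: [[-0.705, -0.709, -0.002], [-0.709, 0.705, 0.0], [0.001, 0.002, -1.0]]
force: [-0.7, -0.3, 0.4]
opening: 0.0515
```

```bash
python3 - <<'E'
from h import *
im=optics.capture("wrist")[:,:,::-1];cv2.imwrite("pics/w2.png",im)
E
```

```text
(no output)
```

View pics/w2.png

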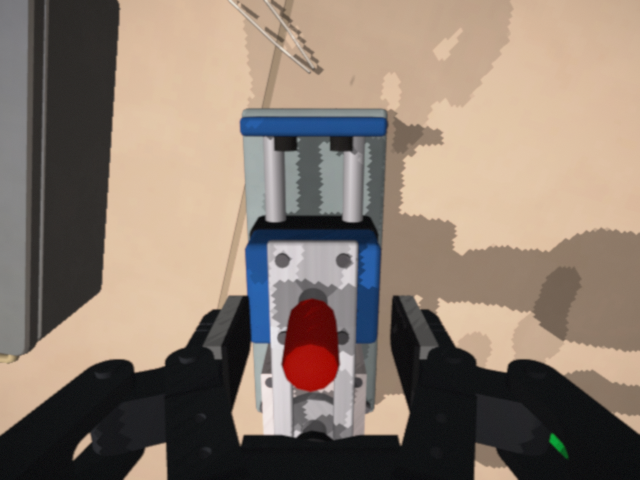

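The knob is between the open pads at (311,350), about 8 px left of the centre line. I'll shift about 2.5 mm sideways and close.

Call:
jog_arm --motion "0.09 -0.09 0 0 60;0 0 0 0 45;0 0 0 0 35;0 0 0 0 0;0 0 0 0 0;0 0 0 0 0;0 0 0 0 0;0 0 0 0 0;0 0 0 0 0;0 0 0 0 0"

```text
t: 6.45
eef_pos: [0.4497, 0.0332, 0.1688]
tcp_rot: [[-0.705, -0.709, 0.0], [-0.709, 0.705, 0.0], [-0.0, 0.0, -1.0]]
force: [-1.3, -0.4, 6.3]
opening: 0.0161
```

Call:
jog_arm --motion "-0.14 -0.14 0 0 0;-0.14 -0.14 0 0 0;-0.14 -0.14 0 0 0;-0.14 -0.14 0 0 0;-0.14 -0.14 0 0 0;-0.14 -0.14 0 0 0;-0.14 -0.14 0 0 0;-0.14 -0.14 0 0 0;0 0 0 0 0;0 0 0 0 0"

```text
t: 7.7
eef_pos: [0.4272, 0.0107, 0.1688]
tcp_rot: [[-0.705, -0.709, 0.0], [-0.709, 0.705, 0.0], [-0.001, 0.0, -1.0]]
force: [-1.7, 2.1, 6.3]
opening: 0.0162
```

Call:
jog_arm --motion "-0.05 -0.05 0 0 0;-0.05 -0.05 0 0 0;-0.04 -0.04 0 0 0;-0.03 -0.03 0 0 0;-0.02 -0.02 0 0 0;0 0 0 0 0;0 0 0 0 0;0 0 0 0 0;0 0 0 0 0;0 0 0 0 0"

```text
t: 8.95
eef_pos: [0.4246, 0.0079, 0.1688]
tcp_rot: [[-0.705, -0.71, 0.003], [-0.71, 0.705, 0.004], [-0.005, 0.001, -1.0]]
force: [3.0, 8.5, 2.2]
opening: 0.0162
```

Call:
jog_arm --motion "-0.05 -0.05 0 0 0;-0.05 -0.05 0 0 0;0 0 0 0 0;0 0 0 0 0;0 0 0 0 0;0 0 0 0 0;0 0 0 0 0;0 0 0 0 0;0 0 0 0 0;0 0 0 0 0"

```text
t: 10.2
eef_pos: [0.4243, 0.0076, 0.1689]
tcp_rot: [[-0.704, -0.711, 0.007], [-0.71, 0.704, 0.009], [-0.011, 0.002, -1.0]]
force: [9.1, 15.7, -4.5]
opening: 0.0165
```

```bash
python3 - <<'E'
from h import *
im=optics.capture("wrist")[:,:,::-1];cv2.imwrite("pics/w3.png",im)
E
```

```text
(no output)
```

View pics/w3.png

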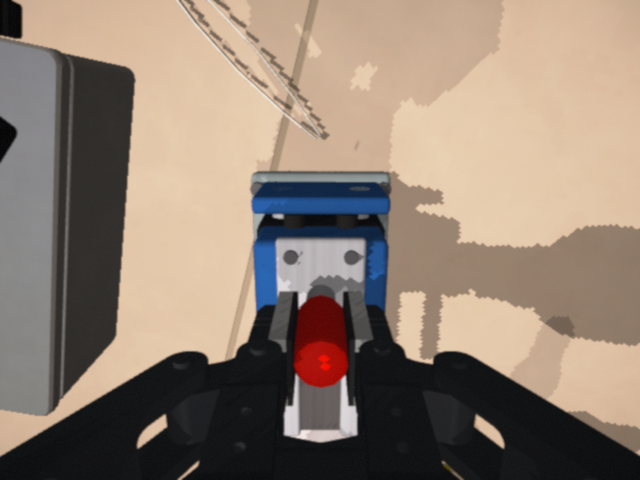

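The black bumpers touch the blue stop and the force is 18 N, so the carriage is at its stop. I'll relax the push, release and rise.

Call:
jog_arm --motion "0.05 0.05 0 0 0;0.05 0.05 0 0 0;0 0 0 0 0;0 0 0 0 60;0 0 0 0 60;0 0 0 0 60;0 0 0 0 60;0 0 0.8 0 60;0 0 0.9 0 60;0 0 0.9 0 60"

```text
t: 11.5
eef_pos: [0.4233, 0.0067, 0.2209]
tcp_rot: [[-0.705, -0.709, -0.0], [-0.709, 0.705, -0.0], [0.0, 0.0, -1.0]]
force: [-0.4, 0.6, 0.7]
opening: 0.0512
```

```bash
python3 - <<'E'
from h import *
im=optics.capture("wrist")[:,:,::-1];cv2.imwrite("pics/w4.png",im)
E
```

```text
(no output)
```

View pics/w4.png

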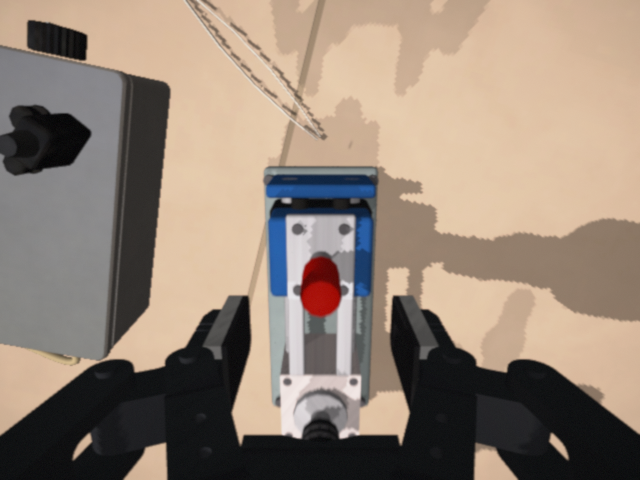

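The carriage is at the stop. The plug neck, at (320,430), lines up with the knob and the gripper centre line. I'll move along the slide axis to the plug.

Call:
jog_arm --motion "0.47 0.47 0 0 60;0.47 0.47 0 0 60;0.47 0.47 0 0 60;0.47 0.47 0 0 60;0.47 0.47 0 0 60;0.47 0.47 0 0 60;0.47 0.47 0 0 60;0.47 0.47 0 0 60;0 0 0 0 60;0 0 0 0 60"

```text
t: 12.8
eef_pos: [0.4984, 0.082, 0.2203]
tcp_rot: [[-0.705, -0.709, -0.001], [-0.709, 0.705, -0.0], [0.001, 0.0, -1.0]]
force: [0.5, -0.8, -0.3]
opening: 0.0511
```

```bash
python3 - <<'E'
from h import *
w=optics.get_calibration("wrist")
im=optics.capture("wrist")[:,:,::-1];cv2.imwrite("pics/w5.png",im)
print(proj(w,[.4986,.082,.128]),proj(w,[.4244,.0078,.128]))
E
```

```text
[320.07343328 293.35111117] [320.89474057  14.40621341]
```

View pics/w5.png

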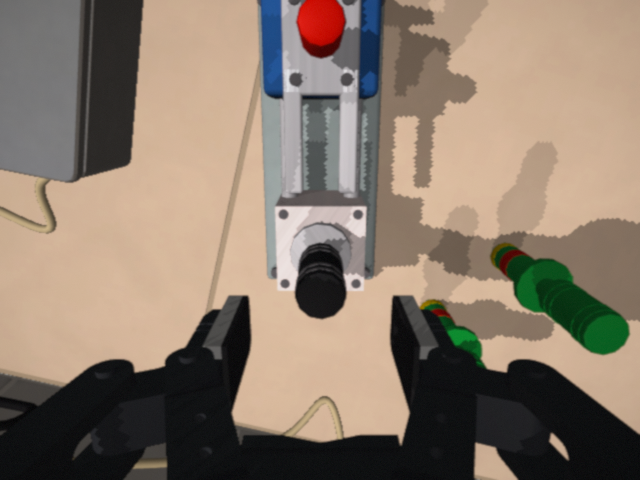

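```bash
python3 - <<'E'
from h import *
t=optics.get_calibration("top")
for u,v in((238.5,230),(237,253.5)):
    p=plane(t,u,v,.12)-np.array([.4986,.082,0]);print(p, 'lat',(-p[0]+p[1])/2**.5,'along',(p[0]+p[1])/2**.5)
E
```

```text
[-0.01733175  0.10022652  0.12      ] lat 0.08312624847351394 along 0.05861545895838494
[-0.08112983  0.10198479  0.12      ] lat 0.12948158892810877 along 0.014746686993310188
```

Call:
jog_arm --motion "0 0 -0.42 0 60;0 0 -0.42 0 60;0 0 -0.42 0 60;0 0 -0.42 0 60;0 0 -0.42 0 60;0 0 -0.42 0 60;0 0 -0.3 0 60;0 0 0 0 45;0 0 0 0 40;0 0 0 0 40"

```text
t: 14.1
eef_pos: [0.499, 0.082, 0.1644]
tcp_rot: [[-0.705, -0.709, 0.001], [-0.709, 0.705, 0.0], [-0.0, -0.0, -1.0]]
force: [-0.4, -0.3, 0.3]
opening: 0.0342
```

Call:
jog_arm --motion "0 0 0 0 36;0 0 0 0 32;0 0 0 0 28;0 0 0 0 0;0 0 0 0 0;0 0 0 0 0;0 0 0 0 0;0 0 0 0 0;0 0 0 0 0;0 0 0 0 0"

```text
t: 15.35
eef_pos: [0.4988, 0.0821, 0.1643]
tcp_rot: [[-0.705, -0.709, 0.0], [-0.709, 0.705, 0.0], [-0.0, -0.0, -1.0]]
force: [-0.3, 0.4, 5.3]
opening: 0.0203
```

```bash
python3 - <<'E'
from h import *
im=optics.capture("wrist")[:,:,::-1];cv2.imwrite("pics/w6.png",im)
E
```

```text
(no output)
```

View pics/w6.png

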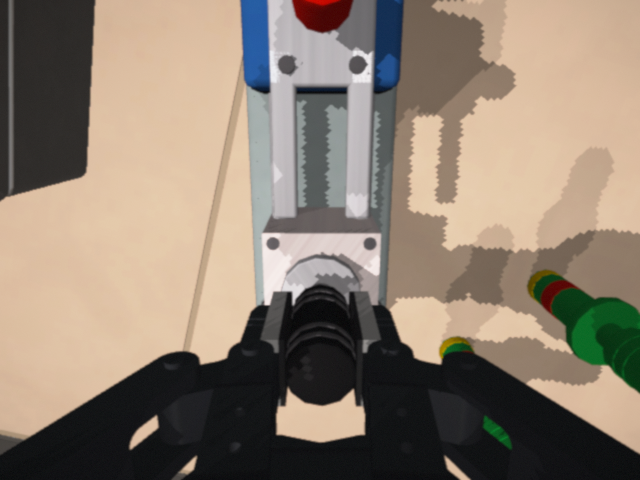

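Call:
jog_arm --motion "0 0 0.1 0 0;0 0 0.1 0 0;0 0 0.1 0 0;0 0 0.1 0 0;0 0 0.1 0 0;0 0 0 0 0;0 0 0 0 0;0 0 0 0 0;0 0 0 0 0;0 0 0 0 0"

```text
t: 16.65
eef_pos: [0.4987, 0.082, 0.174]
tcp_rot: [[-0.705, -0.709, -0.0], [-0.709, 0.705, -0.0], [0.0, 0.0, -1.0]]
force: [0.2, -0.1, -1.5]
opening: 0.0206
```

```bash
python3 - <<'E'
from h import *
im=optics.capture("wrist")[:,:,::-1];cv2.imwrite("pics/w7.png",im)
E
```

```text
(no output)
```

View pics/w7.png

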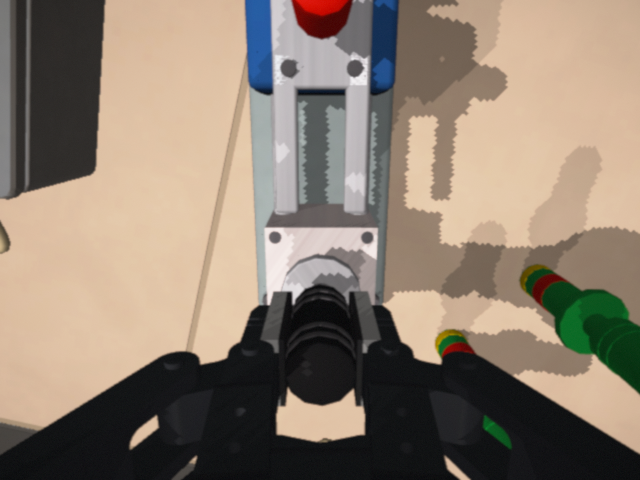

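The plug moves with the fingers, with the same pixels at the grip and side force near zero. I'll raise about 29 mm more.

Call:
jog_arm --motion "0 0 0.18 0 0;0 0 0.18 0 0;0 0 0.18 0 0;0 0 0.18 0 0;0 0 0.18 0 0;0 0 0.18 0 0;0 0 0.18 0 0;0 0 0.18 0 0;0 0 0 0 0;0 0 0 0 0"

```text
t: 17.95
eef_pos: [0.4987, 0.082, 0.2028]
tcp_rot: [[-0.705, -0.709, -0.0], [-0.709, 0.705, -0.0], [0.0, 0.0, -1.0]]
force: [0.2, -0.0, -2.0]
opening: 0.0201
```

```bash
python3 - <<'E'
from h import *
from rig import get_state
a=optics.capture("wrist")[:,:,::-1];cv2.imwrite("pics/w8.png",a)
b=optics.capture("side")[:,:,::-1];cv2.imwrite("pics/s8.png",cv2.resize(b[150:280,230:340],None,fx=4.5,fy=4.5,interpolation=cv2.INTER_CUBIC))
s=get_state();print(s['t'],s['eef_pos'],s['force'],s['opening'])
E
```

```text
18.05 [0.49858748 0.08202412 0.20272437] [ 0.92739463  0.37292248 -2.01737214] 0.0205773511347635
```

View pics/w8.png

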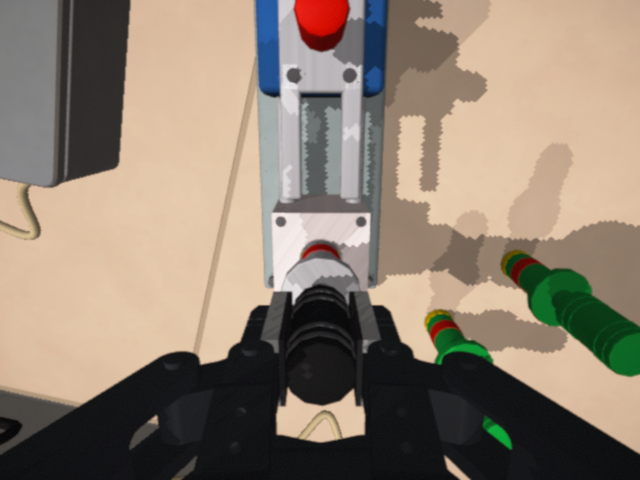

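View pics/s8.png

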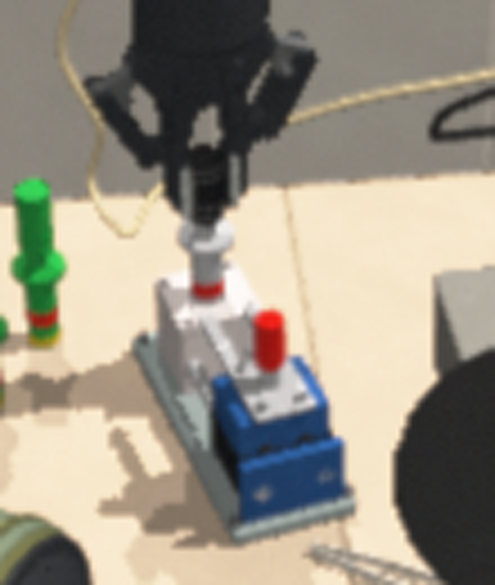

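The red band is fully out with a sliver of steel below it, no yellow shows, and the carriage is at its stop. I'll hold for one still call, then hand in.

Call:
jog_arm --motion "0 0 0 0 0;0 0 0 0 0;0 0 0 0 0;0 0 0 0 0;0 0 0 0 0;0 0 0 0 0;0 0 0 0 0;0 0 0 0 0;0 0 0 0 0;0 0 0 0 0"

```text
t: 19.3
eef_pos: [0.4987, 0.082, 0.2029]
tcp_rot: [[-0.705, -0.709, -0.0], [-0.709, 0.705, -0.0], [0.0, 0.0, -1.0]]
force: [0.4, 0.5, -2.0]
opening: 0.0204
```

```bash
python3 - <<'E'
from rig import get_state, job
s=get_state();print(s['t'],s['eef_pos'],s['force'],s['opening'])
print(job.sign_off())
E
```

```text
19.3 [0.4987119  0.08201356 0.20286972] [ 0.43592342  0.51812131 -1.97440419] 0.020403662939051204
the job is handed in; nothing more can be done
None
```

I slid the carriage by its red knob until it met the end stop; the wrist camera showed the bumpers touching and the push force rose to about 18 N. I then gripped the plug by its black grip and raised it straight up by about 38.5 mm. I handed the job in at 19.3 s, and sign-off gave no verdict.

- **Plug height:** the wrist picture shows the whole red band above the bore with a thin strip of steel below it and no yellow. The side picture shows the red band above the bore too, though at coarser resolution.
- **Hold:** the arm was still and the tool vertical, with under 1 N sideways and about 2 N of weight. I saw no slip between plug and fingers.
- **Carriage:** it was still at its stop in the last side picture.
- **Bystanders:** I touched none of them, and the pictures I took show none disturbed. I did not measure their positions again at the end.
- **Disagreement:** the first camera estimates of the knob and bore were off by 2 to 3 mm sideways. I corrected this from the wrist view and from where the knob stood at the stop. No check failed.

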